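# Trial spin of a loaded tea carousel

### The job

Check that the loaded tea carousel runs freely: swing it round briskly either way (a good third of a turn a second), let go, and for at least ten seconds on end of its free run, before it gets slow, keep the gripper well centred over the knob of the tea canister as it travels round, fingertips one to five centimetres above the knob and touching nothing. Then take the knob between the fingers while it is still on the move, ease the carousel to a standstill by it, let go and move clear. Canister, cup and saucer must stay upright in their places with the canister never lifted out, go gently, and leave the cup, saucer, kettle, biscuit tin and scoop alone.

Things in the scene. Friction and masses are not known exactly. Their poses are not given: they have to be found in the camera images.
- stand: Fixed steel foot of the tea carousel, a disc 180 mm across and 12 mm high on the worktop. Origin on the carousel's turning axis at worktop height. It carries the platter: light wood, 310 mm across, 16 mm thick, top face 28 mm above the worktop, with a brass rim 4 mm high and two steel ring wells. The platter runs on a low-friction bearing.
- carousel (a joint): Platter angle about the vertical, rad, positive anticlockwise from above, 0 at the start, no stops. Nominal: platter 1.2 kg, inertia with load 0.024 kg m2, viscous friction 0.0012 N m s/rad, dry friction 0.0012 N m: left alone it loses 0.1 rad/s each second at 1 rad/s, 0.16 at 2.2 rad/s. Hidden masses vary widely (platter up to 2.9 kg), so this may be 0.5 to 1.4 times as much.
- axis (a point): Centre of the platter's top face, on the turning axis, 28 mm above the worktop.
- canister_well (a point): Point on the platter's top face at the centre of the canister's well (ring of inner radius 47 mm, 10 mm high), 95 mm from the axis; turns with the platter.
- cup_well (a point): Point on the platter's top face at the centre of the saucer's well (ring of inner radius 35 mm, 6 mm high), 90 mm from the axis, across from the canister; turns with the platter.
- canister: Blue ceramic tea canister, 90 mm across and 100 mm high to the top of its white lid, about 0.7 kg, standing loose in its well with 2 mm play, so that it can turn about its own axis there. The lid is locked on. On the lid stands a dark wooden cylindrical knob 32 mm across and 38 mm high. Origin: centre of the underside, z up.
- knob (a point): Centre of the top of the canister's knob: 138 mm above the canister's underside, 166 mm above the worktop, 95 mm from the carousel's axis. The knob reaches 38 mm down from here to the lid.
- saucer: White porcelain saucer, 114 mm across and 18 mm high, 0.18 kg, its 64 mm foot loose in its well. Origin: centre of the underside.
- cup: White porcelain cup with a handle, 76 mm across the rim and 62 mm high, 0.2 kg, loose on the saucer, its rim 102 mm above the worktop. Origin: centre of the underside, z up.
- kettle: Stainless kettle, 160 mm across, 198 mm high, with handle and spout 230 mm long overall; to be left alone. Origin: centre of the underside.
- biscuit_tin: Closed round aluminium biscuit tin with a red band, 144 mm across, 80 mm high; to be left alone. Origin: centre of the underside.
- scoop: Orange plastic measuring scoop, bowl 44 mm across, handle 80 mm long, 25 mm high; to be left alone. Origin: under the bowl; the handle points along its -x.
There are look-alikes about, which are no part of the job. What is shaped like the canister but pink or yellow is not meant. There is more than one size of the saucer; the one meant has the size given above.

How it is judged (in metres and radians):
On the way, in this order (a step that is already met when the one before it is completed fails the run):
1. the carousel is set turning, faster than 0.9 rad/s ((velocity of joint carousel above 0.9 rad/s or velocity of joint carousel below -0.9 rad/s)).
2. while the carousel runs free (over 0.25 rad/s, robot touching nothing on it) the TCP stays within 20 mm of the knob's axis and 22 to 85 mm above the knob's top, for 10 s without a break ((velocity of joint carousel above 0.25 rad/s or velocity of joint carousel below -0.25 rad/s) and horizontal distance between the grasp point and knob below 0.02 m and z of the grasp point in the frame of knob between 0.022 and 0.085 m and contact force between each of the fingers, the arm and stand below 0.2 N and contact force between each of the fingers, the arm and canister below 0.2 N and contact force between each of the fingers, the arm and cup below 0.2 N and contact force between each of the fingers, the arm and saucer below 0.2 N), for 10 s.
3. the fingers hold the knob while the carousel still turns (over 0.08 rad/s) (contact force between the fingers and canister above 2 N and horizontal distance between the grasp point and knob below 0.025 m and (velocity of joint carousel above 0.08 rad/s or velocity of joint carousel below -0.08 rad/s)), for 0.1 s.
4. the carousel is brought to a standstill with the fingers on the knob (contact force between the fingers and canister above 2 N and horizontal distance between the grasp point and knob below 0.025 m and velocity of joint carousel between -0.05 and 0.05 rad/s), for 0.2 s.
At the end, for the whole second after the job is handed in: The carousel stands still (under 0.05 rad/s), untouched; the canister stands upright (within 0.08 rad) down in its well (8 mm), the saucer in its well (10 mm), the cup upright (0.12 rad) on the saucer (20 mm from centre); kettle, tin and scoop within 20 mm of where they were (velocity of joint carousel between -0.05 and 0.05 rad/s and horizontal distance between canister and canister_well below 0.008 m and z of canister in the frame of canister_well below 0.005 m and angle between canister's own z axis and vertical below 0.08 rad and horizontal distance between saucer and cup_well below 0.01 m and z of saucer in the frame of cup_well below 0.006 m and horizontal distance between cup and saucer below 0.02 m and angle between cup's own z axis and vertical below 0.12 rad and contact force between each of the fingers, the arm and stand below 0.2 N and contact force between each of the fingers, the arm and canister below 0.2 N and contact force between each of the fingers, the arm and cup below 0.2 N and contact force between each of the fingers, the arm and saucer below 0.2 N and distance of each of kettle, biscuit_tin, scoop from where it was at the start of the episode below 0.02 m).
It fails at once if the carousel is flung faster than 3.8 rad/s (velocity of joint carousel above 3.8 rad/s or velocity of joint carousel below -3.8 rad/s).
It fails at once if the canister is tipped or lifted out of its well (angle between canister's own z axis and vertical above 0.2 rad or z of canister in the frame of canister_well above 0.01 m).
It fails at once if the cup or saucer tips or slides out of place (angle between cup's own z axis and vertical above 0.3 rad or horizontal distance between cup and cup_well above 0.03 m or horizontal distance between saucer and cup_well above 0.02 m).
It fails at once if the robot strikes the carousel, or touches the cup or saucer (contact force between any of the fingers, the arm and stand above 25 N or contact force between any of the fingers, the arm and cup above 1.5 N or contact force between any of the fingers, the arm and saucer above 1.5 N).
It fails at once if kettle, biscuit tin or scoop is disturbed (distance of any of kettle, biscuit_tin, scoop from where it was at the start of the episode above 0.03 m).
It also fails if it takes over 72 s, if anything falls off the work surface, if the arm or the gripper's body presses on something with over 40 N, if the wrist force passes 120 N, or if a joint passes its speed limit or range.

### The arm

A 6-joint arm with a two-finger parallel gripper is mounted at the origin on the work surface. World frame = base frame: x ahead of the robot, y to its left, z up, the work surface at z = 0. Lengths are in m, angles in degrees, forces in N, time in s.
With the tool pointing down it reaches from about 0.25 to 0.725 m from the base axis. Payload 9.7 kg.
Tool frame: the origin (TCP) lies between the finger pads, 19 mm behind the fingertips; this is the grasp point; z points along the fingers, y is the line along which they close (so a half turn about z gives the same grasp; the last joint's range is limited). The gripper opens to 85 mm and grips with 20 to 120 N. Pads are 22 mm wide; open, the fingers measure 114 mm over their backs; the gripper's body (76 mm by 85 mm) begins 54 mm behind the grasp point. The pads swing forward as they close: fully open they stand 13 mm farther back than shut.
Start: joints at [-64.4, 4.979, 10.078, 95.1, 0, 90], TCP at [0.238, -0.496, 0.25] pointing down, gripper open.
Joint ranges: [-179.16, 179.16], [-48.56, 103.87], [-65.8, 70.77], [-126.05, 130.52], [-82.76, 87.17], [-180, 180]. Speed limits (degrees/s): [127.2, 127.2, 147.25, 180, 180, 180].

### API

Orientations are given as [roll, pitch, yaw] about the fixed x, y, z axes, in that order (R = Rz(yaw) Ry(pitch) Rx(roll)).
In Python, from workcell import readout, imaging, bot, spotter gives the robot as it stands.
- The arm moves only by the shell command python3 -m jog 'ROWS' [FORCE]. ROWS is JSON, a list of rows, each an object with "rotation": the turn, a rotation vector about the world's x, y, z in degrees, a list of three; "translation": the shift along the world's x, y, z in mm, a list of three; "grip": the finger opening in mm, from 0 to 85.4. In form: [{"rotation": [wx, wy, wz], "translation": [dx, dy, dz], "grip": grip}, ...]. A call has 1 to 20 rows; each row is the pose to reach, as a shift and turn from the pose commanded when the call began; what a row does not reach only later rows make up. A row lasts 1/10 s, in which the tool goes at most 50 mm and 8.59 degrees, less where a joint would pass 70% of its speed; a pose out of reach is approached as far as the arm can. A call with a gripper value outside its range is refused whole. The fingers move at their own pace and stop on an object; FORCE is the grip in N (left out, the last holds). Time passes only in rows, so rows that repeat a pose let the fingers close. It gives the time, the measured TCP pose, the force, the opening and the grip force at its end, in the units of the state.
- readout.get_obs(): the state, without advancing time (a new reading comes with each control period).
- imaging.camera(name): name is "scene" or "top"; returns (picture, depth): 400x640x3 uint8, red, green, blue; 400x640 float32, m along the optical axis (not along the pixel's ray), 0 where there is no reading.
- imaging.camera_info(name): a dict with "vertical_fov" (degrees; the focal length in pixels is half the picture's height over the tangent of half this angle, whatever the lens; pixels are square), "cx", "cy" (the principal point, pixels), "extrinsics" (4x4, takes a point from camera to world coordinates). Camera axes: x right, y down, z forward; pixel columns grow to the right and rows downward; lengths in m; the calibration is good to about 2 mm. A picture is of the moment at which its call begins. camera_info takes no time and is no camera call.
- bot.job_done(): hands the job in; it is judged then, once.
Trained networks look in the newest picture that a camera, given by its name, has taken for a name from the list of things; names that differ only in an ending like _2 or _b are one class to them, and where a whole thing is asked for, a point or a joint stands for the part that bears it (a point fixed in the world has none). Each returns a list of dicts, best first, with "confidence" (0 to 1); they miss things now and then, are a little off and sometimes report something else, mostly with a low value. They report only what shows in the picture. A call takes as long as a camera call. They do not tell look-alikes from the thing itself.
- spotter.spot_in(camera, target): "box" ([centre column, centre row, width, height] in pixels, round what is visible of it).
- spotter.mark_of(camera, target): "uv" ([column, row] in pixels: a listed point, or the origin of a listed thing).
The state is a dict: "time": time; "q": joint angles; "qd": joint speeds; "joint_efforts": joint torques, N m; "ee_pos": TCP position; "tcp_rot": TCP orientation; "wrist_force": force on the tool from outside, world axes, zero at the start; "torque": the same for the moment, N m; "opening": finger opening in m; "grasp_force": force on a finger pad.
Only numpy, scipy, OpenCV 4.12 (cv2) and the standard library are available. Lean on these libraries where they do the work, as an engineer would, in place of code of your own. Each camera call takes 0.05 s, during which the arm holds its last target. There are 200 camera calls.

## Working session

There is one attempt and no reset: what is moved stays moved. The work goes in short steps, Python scripts to look and compute and a shell command to move; the robot and the scene stay as the last step left them, time stands still between calls to the robot, and variables do not carry over. Pictures are saved under pics/ and viewed, at most 10 in all, crops included, and the job is handed in when it is done.

```bash
mkdir -p pics; cat > h.py <<'E'
import numpy as np,cv2
from workcell import readout, imaging, bot, spotter
def inf(c):
    i=imaging.camera_info(c); f=200/np.tan(np.radians(i['vertical_fov'])/2); return f,i['cx'],i['cy'],np.array(i['extrinsics'])
def atz(c,uv,z):
    f,cx,cy,E=inf(c); d=E[:3,:3]@np.array([(uv[0]-cx)/f,(uv[1]-cy)/f,1]); o=E[:3,3]
    return o+d*(z-o[2])/d[2]
def proj(c,p):
    f,cx,cy,E=inf(c); q=E[:3,:3].T@(np.array(p)-E[:3,3]); return q[:2]/q[2]*f+[cx,cy]
def snap(c,name=None):
    im,d=imaging.camera(c)
    if name: cv2.imwrite('pics/'+name+'.png',im[:,:,::-1])
    return im,d
E
python3 - <<'E'
from h import *
np.set_printoptions(precision=4,suppress=True)
a,_=snap('top');b,_=snap('scene')
cv2.imwrite('pics/a.png',cv2.resize(np.vstack([a,b])[:,:,::-1],(480,600)))
cv2.imwrite('pics/top.png',a[:,:,::-1])
Z=dict(knob=.166,canister=.028,axis=.028,stand=0,cup=.04,saucer=.028,cup_well=.028,canister_well=.028,kettle=0,biscuit_tin=0,scoop=0)
for n,z in Z.items():
    for c in ('top','scene'):
        for r in spotter.mark_of(c,n)[:3]: print(n,c,np.round(r['uv']),round(r['confidence'],2),atz(c,r['uv'],z)[:2])
for c in('top','scene'): print(inf(c))
print(readout.get_obs())
E
```

```text
knob top [309. 158.] 0.9 [ 0.5809 -0.0339]
knob top [385. 140.] 0.58 [ 0.6348 -0.2382]
knob top [386. 190.] 0.55 [ 0.4998 -0.2408]
knob scene [260. 220.] 0.79 [ 0.5435 -0.2607]
knob scene [342. 209.] 0.74 [ 0.5849 -0.0377]
knob scene [277. 254.] 0.7 [ 0.669  -0.2497]
canister top [378. 149.] 0.89 [ 0.6428 -0.242 ]
canister top [378. 194.] 0.87 [ 0.5074 -0.241 ]
canister top [313. 164.] 0.68 [ 0.5908 -0.0451]
canister scene [335. 236.] 0.81 [ 0.5699 -0.0488]
canister scene [283. 282.] 0.71 [ 0.667  -0.2442]
canister scene [270. 246.] 0.7 [ 0.5316 -0.2447]
axis top [281. 176.] 0.18 [0.5531 0.0486]
axis scene [359. 222.] 0.87 [0.5445 0.0436]
stand top [280. 177.] 0.64 [0.5549 0.0524]
stand scene [360. 223.] 0.63 [0.5301 0.0561]
cup top [251. 190.] 0.7 [0.5074 0.1357]
cup top [413. 250.] 0.44 [ 0.3416 -0.3429]
cup scene [379. 205.] 0.92 [0.5094 0.1292]
saucer top [149. 263.] 0.76 [0.292  0.4226]
saucer top [250. 191.] 0.7 [0.5083 0.1386]
saucer scene [421. 153.] 0.91 [0.3217 0.4027]
cup_well scene [379. 209.] 0.89 [0.5171 0.1281]
canister_well top [311. 168.] 0.64 [ 0.5801 -0.0414]
canis
[... 778 characters left out ...]
3.9198677512314, 195.58949093926452, array([[ 0.3601,  0.6745, -0.6445,  1.2556],
       [ 0.9329, -0.2603,  0.2488, -0.35  ],
       [ 0.0001, -0.6908, -0.723 ,  0.9915],
       [ 0.    ,  0.    ,  0.    ,  1.    ]]))
{'time': 1.2, 'q': array([-64.4009,   4.9793,  10.0794,  95.0996,  -0.0035,  90.0009]), 'qd': array([-0.0366,  0.0443,  0.005 ,  0.0141, -0.0754, -0.039 ]), 'joint_efforts': array([  0.0005, -52.0099,  46.4865,   0.0018,   0.0001,   0.    ]), 'ee_pos': array([ 0.2376, -0.496 ,  0.25  ]), 'tcp_rot': array([179.9995,   0.0035,  25.5983]), 'wrist_force': array([1.0006, 0.7835, 0.8733]), 'torque': array([0.0415, 0.0173, 0.0449]), 'grasp_force': 0.0, 'opening': 0.08556235452112983}
```

View pics/top.png

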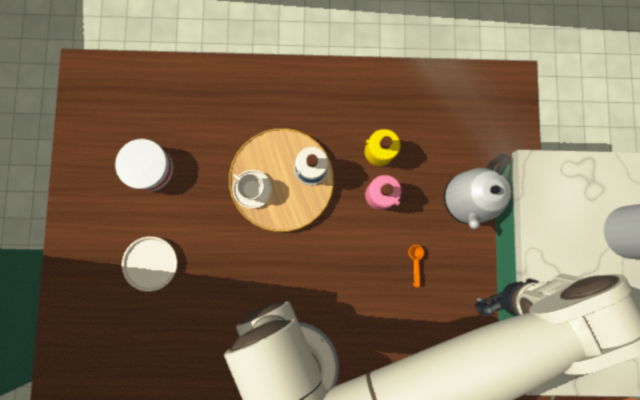

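View pics/a.png

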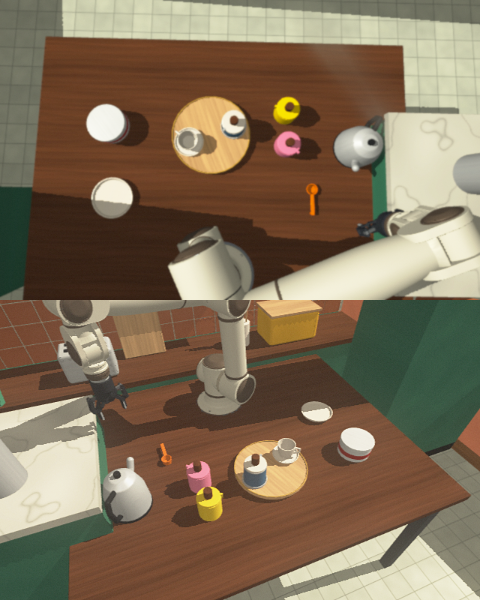

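The candidates for the canister are a blue one with a white lid on the carousel (top view 312,163), a yellow one (385,145) and a pink one (385,192). The blue one is the one meant. The loose saucer at (150,263) is a look-alike. Next I refine the axis and knob positions and check a close crop.

```bash
cat >> h.py <<'E'
def cloud(c,d):
    f,cx,cy,E=inf(c); v,u=np.mgrid[:400,:640]; P=np.stack([(u-cx)/f*d,(v-cy)/f*d,d],-1); W=P@E[:3,:3].T+E[:3,3]; W[d==0]=9; return W
E
python3 - <<'E'
from h import *
from scipy.optimize import least_squares
np.set_printoptions(precision=4,suppress=True)
for c in('top','scene'):
    im,d=snap(c); W=cloud(c,d); hsv=cv2.cvtColor(im,cv2.COLOR_RGB2HSV)
    near=np.hypot(W[...,0]-.553,W[...,1]-.047)<.2
    for z0,z1,n in((.02,.04,'platter'),(.16,.175,'knobtop'),(.118,.135,'lid'),(.09,.108,'cuprim')):
        m=near&(W[...,2]>z0)&(W[...,2]<z1); p=W[m]
        if len(p)<4: print(c,n,len(p));continue
        h=cv2.convexHull(p[:,:2].astype(np.float32))[:,0]
        r=least_squares(lambda q:np.hypot(h[:,0]-q[0],h[:,1]-q[1])-q[2],[*p[:,:2].mean(0),.05],loss='soft_l1',f_scale=.002).x
        print(c,n,len(p),p.mean(0),'circ',r)
    m=near&(hsv[...,0]>95)&(hsv[...,0]<130)&(hsv[...,1]>100)&(hsv[...,2]>40)
    print('blue',m.sum(),W[m].mean(0), np.argwhere(m).mean(0)[::-1], hsv[m].mean(0))
    u0,v0=(230,110) if c=='top' else(300,170)
    k=im[v0:v0+140,u0:u0+140]; out=k if c=='top' else np.hstack([out,k])
cv2.imwrite('pics/crop.png',cv2.resize(out[:,:,::-1],(800,400),interpolation=cv2.INTER_CUBIC))
E
```

```text
top platter 6438 [0.541  0.0489 0.0284] circ [0.5451 0.049  0.154 ]
top knobtop 106 [ 0.5794 -0.0395  0.1655] circ [ 0.5797 -0.0396  0.0149]
top lid 679 [ 0.5768 -0.0389  0.1273] circ [ 0.5791 -0.0393  0.0447]
top cuprim 171 [0.5218 0.113  0.099 ] circ [0.59   0.0645 0.1365]
blue 16 [ 0.5374 -0.0371  0.0686] [309.75 180.  ] [100.6875 106.875   75.3125]
scene platter 4236 [0.57   0.0457 0.0288] circ [0.546  0.0467 0.155 ]
scene knobtop 83 [ 0.5832 -0.0422  0.1654] circ [ 0.5817 -0.0415  0.0152]
scene lid 491 [ 0.5907 -0.0458  0.1272] circ [ 0.5813 -0.0413  0.045 ]
scene cuprim 303 [0.5538 0.0589 0.0978] circ [0.5449 0.0376 0.1258]
blue 0 [nan nan nan] [nan nan] [nan nan nan]<stdin>:14: RuntimeWarning: Mean of empty slice.
  ret = um.true_divide(
```

View pics/crop.png

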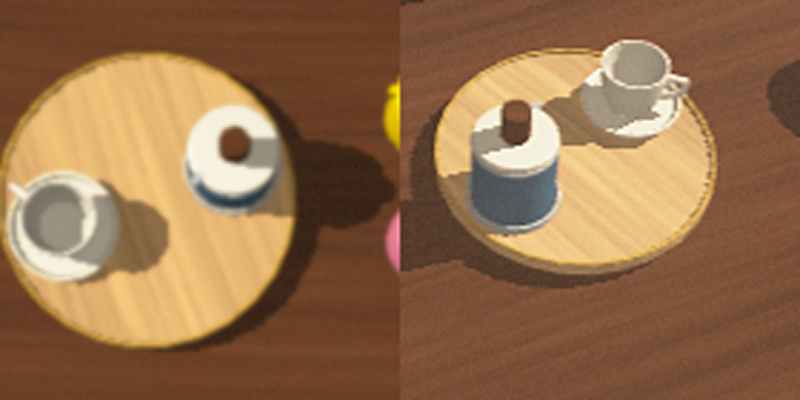

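The crop confirms it: blue canister with a white lid and dark knob on the platter, cup across from it. Both views agree on the axis at about (0.5455, 0.0478) and the knob at about (0.5806, -0.0405), 95 mm apart. I move over the knob with the fingers closing along the tangent.

```bash
python3 -m jog '[{"rotation":[0,0,8],"translation":[30,40,-5],"grip":85},{"rotation":[0,0,16],"translation":[60,80,-10],"grip":85},{"rotation":[0,0,24],"translation":[90,120,-15],"grip":85},{"rotation":[0,0,32],"translation":[120,160,-20],"grip":80},{"rotation":[0,0,40],"translation":[150,200,-25],"grip":75},{"rotation":[0,0,48],"translation":[180,240,-30],"grip":70},{"rotation":[0,0,56],"translation":[210,280,-35],"grip":65},{"rotation":[0,0,64],"translation":[240,320,-40],"grip":60},{"rotation":[0,0,72],"translation":[270,360,-40],"grip":60},{"rotation":[0,0,80],"translation":[300,400,-40],"grip":60},{"rotation":[0,0,86],"translation":[325,435,-40],"grip":60},{"rotation":[0,0,86],"translation":[337,450,-40],"grip":60},{"rotation":[0,0,86],"translation":[343,456,-40],"grip":60},{"rotation":[0,0,86],"translation":[343,456,-40],"grip":60},{"rotation":[0,0,86],"translation":[343,456,-40],"grip":60}]' 25; python3 - <<'E'
from h import *
o=readout.get_obs();print(o)
im,d=snap('scene')
W=cloud('scene',d)
cv2.imwrite('pics/over.png',cv2.resize(im[130:290,270:430,::-1],(480,480)))
E
```

```text
time: 2.8
ee_pos: [0.5801, -0.0412, 0.2101]
tcp_rot: [-180.0, 0.0, 111.5]
wrist_force: [-0.4, -0.3, 0.2]
opening: 0.0602
grasp_force: 0.0
{'time': 2.8, 'q': array([-4.05192435e+00,  8.70889939e+00,  9.74082544e+00,  9.10452657e+01,
       -1.67418427e-02,  6.44583732e+01]), 'qd': array([-0.56323925, -0.58817337, -0.25502087, -0.05455207,  0.0987498 ,
       -0.06286841]), 'joint_efforts': array([ 1.09672174e+00, -5.56923759e+01,  4.70369089e+01, -7.93548580e-02,
        4.01053810e-02,  3.58682103e-02]), 'ee_pos': array([ 0.58012009, -0.04117229,  0.21009392]), 'tcp_rot': array([-1.79980745e+02,  9.35409365e-03,  1.11489706e+02]), 'wrist_force': array([-0.41325126, -0.25302892,  0.21092268]), 'torque': array([-0.04646904, -0.05201671,  0.02793445]), 'grasp_force': 0.0, 'opening': 0.06022420448727623}
```

View pics/over.png

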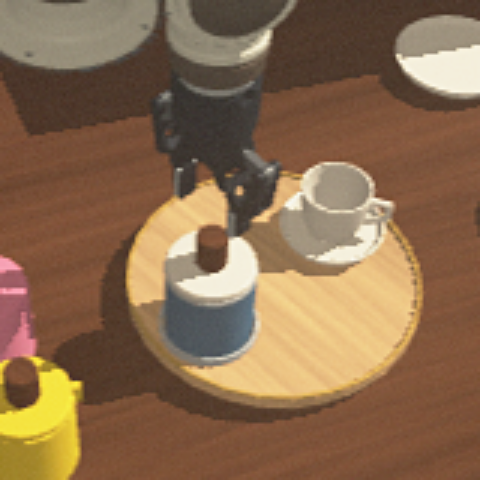

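The open gripper stands centred over the knob of the blue canister, and the knob shows between the fingers at (212,245) in the crop. I descend and grip.

```bash
python3 -m jog '[{"rotation":[0,0,0],"translation":[0,0,-15],"grip":60},{"rotation":[0,0,0],"translation":[0,0,-30],"grip":60},{"rotation":[0,0,0],"translation":[0,0,-45],"grip":60},{"rotation":[0,0,0],"translation":[0,0,-56],"grip":50},{"rotation":[0,0,0],"translation":[0,0,-58],"grip":40},{"rotation":[0,0,0],"translation":[0,0,-58],"grip":30},{"rotation":[0,0,0],"translation":[0,0,-58],"grip":26},{"rotation":[0,0,0],"translation":[0,0,-58],"grip":26}]' 25; cat >>h.py <<'E'
AX=np.array([.5455,.0478]);R=.095
def rows(phi0,w,dw,n,start,lead=0):
    "phi0 angle at call start, w speed, start=commanded xy; prints mm shifts"
    dt=.1;phi=phi0;o=[]
    for i in range(n):
        phi+=w*dt+.5*dw*dt*dt;w+=dw*dt
        p=AX+R*np.array([np.cos(phi+lead),np.sin(phi+lead)]);o.append([int(v) for v in np.round((p-start)*1000)])
    print(o,'end phi',phi,'w',w)
E
python3 - <<'E'
from h import *
o=readout.get_obs();e=o['ee_pos'][:2];print(e,o['opening'],o['grasp_force'],o['wrist_force'],np.hypot(*(e-AX)))
d=e-AX;phi=np.arctan2(d[1],d[0]);print(phi)
rows(phi,0,1.2,20,e)
E
```

```text
time: 3.65
ee_pos: [0.5805, -0.04, 0.1519]
tcp_rot: [-180.0, -0.0, 111.6]
wrist_force: [-0.0, 1.0, -5.4]
opening: 0.0311
grasp_force: 26.2
[ 0.58050462 -0.04002036] 0.03108106313629516 26.16594046354294 [-0.03286312  1.02698736 -5.3513456 ] 0.09453961854595251
-1.1915030668222297
[[1, 0], [2, 0], [5, 2], [8, 3], [13, 6], [18, 9], [24, 14], [31, 19], [37, 26], [44, 35], [50, 45], [55, 57], [59, 71], [60, 86], [59, 103], [54, 120], [46, 137], [34, 153], [18, 166], [-1, 177]] end phi 1.208496933177771 w 2.4000000000000012
```

```bash
python3 -m jog '[{"rotation":[0,0,0],"translation":[1,0,-1],"grip":26},{"rotation":[0,0,0],"translation":[2,0,-1],"grip":26},{"rotation":[0,0,0],"translation":[5,2,-1],"grip":26},{"rotation":[0,0,0],"translation":[8,3,-1],"grip":26},{"rotation":[0,0,0],"translation":[13,6,-1],"grip":26},{"rotation":[0,0,0],"translation":[18,9,-1],"grip":26},{"rotation":[0,0,0],"translation":[24,14,-1],"grip":26},{"rotation":[0,0,0],"translation":[31,19,-1],"grip":26}]'; python3 - <<'E'
from h import *
o=readout.get_obs();e=o['ee_pos'][:2];print(e,o['opening'],o['grasp_force'],o['wrist_force'],o['torque'],np.hypot(*(e-AX)))
s=np.array([.58050,-.04002]);d=e-AX;phi=np.arctan2(d[1],d[0]);print(phi,(e-s)*1000)
c=s+[.031,.019]
rows(-1.1915+.5*1.2*.64,.96,1.2,14,c)
E
```

```text
time: 4.45
ee_pos: [0.6123, -0.0206, 0.1513]
tcp_rot: [180.0, 0.0, 111.6]
wrist_force: [-0.4, -2.0, 2.8]
opening: 0.0312
grasp_force: 26.9
[ 0.61229695 -0.02057142] 0.03117729028597646 26.87585860490799 [-0.35582462 -2.02853368  2.84462124] [-0.55826002  0.53787195  0.11507597] 0.09558495173062674
-0.7970458172848804 [31.79695002 19.44858444]
[[6, 7], [13, 16], [19, 26], [24, 38], [28, 52], [29, 67], [28, 84], [23, 101], [15, 118], [3, 134], [-13, 147], [-32, 158], [-55, 163], [-79, 163]] end phi 1.712500000000001 w 2.6400000000000015
```

```bash
python3 - <<'E'
from h import *
c=np.array([.58050,-.04002])+[.031,.019]
rows(1.2085,2.4,-.15,8,c)
E
```

```text
[[-54, 163], [-77, 163], [-99, 158], [-119, 148], [-135, 134], [-148, 116], [-157, 96], [-161, 75]] end phi 3.0804999999999993 w 2.279999999999999
```

```bash
python3 -m jog '[{"rotation":[0,0,0],"translation":[6,7,0],"grip":26},{"rotation":[0,0,0],"translation":[13,16,0],"grip":26},{"rotation":[0,0,0],"translation":[19,26,0],"grip":26},{"rotation":[0,0,0],"translation":[24,38,0],"grip":26},{"rotation":[0,0,0],"translation":[28,52,0],"grip":26},{"rotation":[0,0,0],"translation":[29,67,0],"grip":26},{"rotation":[0,0,0],"translation":[28,84,0],"grip":26},{"rotation":[0,0,0],"translation":[23,101,0],"grip":26},{"rotation":[0,0,0],"translation":[15,118,0],"grip":26},{"rotation":[0,0,0],"translation":[3,134,0],"grip":26},{"rotation":[0,0,0],"translation":[-13,147,0],"grip":26},{"rotation":[0,0,0],"translation":[-32,158,0],"grip":26},{"rotation":[0,0,0],"translation":[-54,163,0],"grip":60},{"rotation":[0,0,0],"translation":[-77,163,0],"grip":60},{"rotation":[0,0,0],"translation":[-99,158,0],"grip":60},{"rotation":[0,0,0],"translation":[-119,148,2],"grip":65},{"rotation":[0,0,0],"translation":[-135,134,15],"grip":70},{"rotation":[0,0,0],"translation":[-148,116,30],"grip":75},{"rotation":[0,0,0],"translation":[-157,96,45],"grip":80},{"rotation":[0,0,0],"translation":[-161,75,60],"grip":80}]'; python3 - <<'E'
from h import *
np.set_printoptions(precision=4,suppress=True)
im,dd=snap('top'); im2,d2=snap('scene')
o=readout.get_obs();e=o['ee_pos'];print(o['time'],e,o['opening'],o['wrist_force'])
d=e[:2]-AX;print(np.arctan2(d[1],d[0]),np.hypot(*d))
v=np.vstack([cv2.resize(im[100:250,210:360],(400,400)),cv2.resize(im2[130:290,280:440],(400,400))]) 
cv2.imwrite('pics/run1.png',np.hstack([v[:400],v[400:]])[:,:,::-1])
np.savez('r1.npz',im=im,dd=dd,im2=im2,d2=d2)
E
```

```text
time: 6.45
ee_pos: [0.45, 0.0546, 0.2116]
tcp_rot: [180.0, -0.1, 111.7]
wrist_force: [0.8, -0.6, 0.3]
opening: 0.0799
grasp_force: 0.0
6.55 [0.451  0.0536 0.213 ] 0.07984600958713817 [ 0.5551 -0.8136  0.3762]
3.0804484161053636 0.09462974070035891
```

View pics/run1.png

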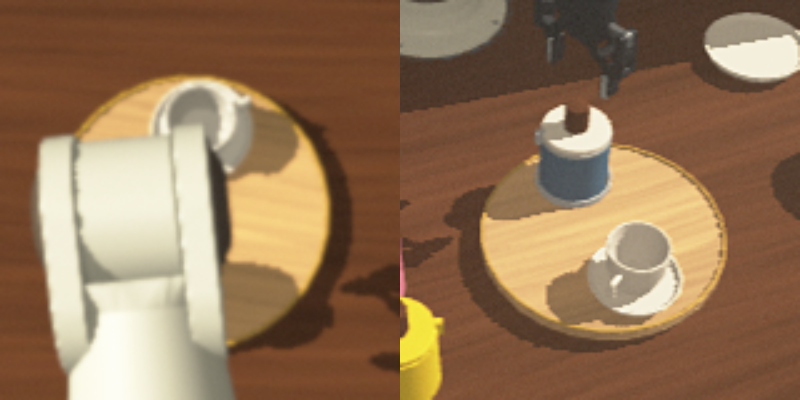

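```bash
cat >>h.py <<'E'
import os,json
from scipy.optimize import least_squares
def lidphi(d,c='scene'):
    W=cloud(c,d); p=W[(np.hypot(W[...,0]-AX[0],W[...,1]-AX[1])<.16)&(W[...,2]>.119)&(W[...,2]<.133)]
    h=cv2.convexHull(p[:,:2].astype(np.float32))[:,0]; m=p[:,:2].mean(0)-AX
    g=lambda q:np.hypot(h[:,0]-AX[0]-R*np.cos(q[0]),h[:,1]-AX[1]-R*np.sin(q[0]))-.045
    r=least_squares(g,[np.arctan2(m[1],m[0])],loss='soft_l1',f_scale=.002)
    return r.x[0],len(p),np.abs(g(r.x)).mean()
def step(n=20,dec=None,lead=0.,end=None):
    t=readout.get_obs()['time']; im,d=imaging.camera('scene'); ph,k,er=lidphi(d)
    L=json.load(open('log.json')) if os.path.exists('log.json') else []
    if L:
        wg=L[-1][2]; pred=L[-1][1]+wg*(t-L[-1][0]); ph+=2*np.pi*round((pred-ph)/2/np.pi)
    L.append([t,ph,2.0 if not L else 0])
    A=np.array(L)
    if len(L)==1: w=2.25
    else:
        # w'=-s*(.05+.05w); fit phi0,w0,s from t0
        t0=A[0,0]; x=A[:,0]-t0
        def th(q,x): return q[0]+20/q[2]*(q[1]+1)*(1-np.exp(-q[2]*x/20))-x
        g=lambda q:np.r_[(th(q,x)-A[:,1])/.02,(q[1]-2.3)/.15,(q[2]-.95)/.25]
        q=least_squares(g,[A[0,1],2.3,1.]).x; w=(q[1]+1)*np.exp(-q[2]*(t-t0)/20)-1
        print('fit',q,'res',np.round(th(q,x)-A[:,1],3)); ph=th(q,np.array([t-t0]))[0]
        dec=-q[2]*(.05+.05*w)
    dec=-.15 if dec is None else dec
    L[-1][2]=w; json.dump(L,open('log.json','w'))
    o=readout.get_obs();e=o['ee_pos'];p=e[:2]-AX
    print('t',t,'phi',ph,'w',w,'n',k,er,'tcp',e,'tool ahead',(np.arctan2(p[1],p[0])-ph+np.pi)%(2*np.pi)-np.pi)
    print('now',o['time'])
    dt=o['time']-t
    rows(ph+w*dt,w+dec*dt,dec,n,e[:2],lead)
E
python3 - <<'E'
from h import *
z=np.load('r1.npz');a=lidphi(z['d2']);print(a)
json.dump([[6.5,a[0]%(2*np.pi),2.28]],open('log.json','w'))
e=readout.get_obs()['ee_pos'][:2]
rows(a[0]%(2*np.pi)+2.28*.05,2.27,-.15,10,e,.03)
E
```

```text
(np.float64(-3.099779168541309), 374, np.float64(0.0027143174743392983))
[[7, -44], [18, -62], [32, -78], [50, -90], [69, -97], [90, -101], [110, -99], [130, -94], [148, -84], [163, -71]] end phi 5.492406138638277 w 2.1199999999999988
```

```bash
python3 -m jog '[{"rotation":[0,0,0],"translation":[5,-35,0],"grip":80},{"rotation":[0,0,0],"translation":[18,-62,0],"grip":80},{"rotation":[0,0,0],"translation":[32,-78,0],"grip":80},{"rotation":[0,0,0],"translation":[50,-90,0],"grip":80},{"rotation":[0,0,0],"translation":[69,-97,0],"grip":80},{"rotation":[0,0,0],"translation":[90,-101,0],"grip":80},{"rotation":[0,0,0],"translation":[110,-99,0],"grip":80},{"rotation":[0,0,0],"translation":[130,-94,0],"grip":80},{"rotation":[0,0,0],"translation":[148,-84,0],"grip":80},{"rotation":[0,0,0],"translation":[163,-71,0],"grip":80}]'; python3 - <<'E'
from h import *
step(10,lead=.04)
E
```

```text
time: 7.55
ee_pos: [0.6149, -0.0154, 0.2095]
tcp_rot: [-180.0, -0.1, 111.6]
wrist_force: [-0.1, 0.1, 0.2]
opening: 0.08
grasp_force: 0.0
fit [3.18295191 2.27383453 0.95619391] res [-0.  0.]
t 7.55 phi 5.48562180862901 w 2.113544406528643 n 504 0.0016222166959665334 tcp [ 0.61628281 -0.01351901  0.20890316] tool ahead 0.08368332850130411
now 7.6
[[15, 21], [22, 39], [24, 59], [23, 78], [17, 97], [8, 114], [-4, 129], [-18, 140], [-35, 149], [-53, 155]] end phi 7.622971750193513 w 1.9572439164284614
```

```bash
python3 -m jog '[{"rotation":[0,0,0],"translation":[14,21,0],"grip":80},{"rotation":[0,0,0],"translation":[21,39,0],"grip":80},{"rotation":[0,0,0],"translation":[23,59,0],"grip":80},{"rotation":[0,0,0],"translation":[22,78,0],"grip":80},{"rotation":[0,0,0],"translation":[17,97,0],"grip":80},{"rotation":[0,0,0],"translation":[8,114,0],"grip":80},{"rotation":[0,0,0],"translation":[-4,129,0],"grip":80},{"rotation":[0,0,0],"translation":[-18,140,0],"grip":80},{"rotation":[0,0,0],"translation":[-35,149,0],"grip":80},{"rotation":[0,0,0],"translation":[-53,155,0],"grip":80}]'; python3 - <<'E'
from h import *
step(20,lead=.04)
E
```

```text
time: 8.6
ee_pos: [0.5591, 0.1391, 0.211]
tcp_rot: [180.0, -0.0, 111.6]
wrist_force: [-0.4, 0.3, 0.6]
opening: 0.0801
grasp_force: 0.0
fit [3.18187674 2.27448405 0.92612424] res [-0.002  0.003 -0.001]
t 8.6 phi 7.634530464354485 w 1.9710554815949575 n 420 0.0029909766797928524 tcp [0.55714035 0.13959012 0.21166306] tool ahead 0.09330967535832624
now 8.65
[[-23, 3], [-41, -1], [-57, -9], [-72, -19], [-85, -32], [-95, -46], [-102, -63], [-106, -80], [-106, -98], [-104, -115], [-98, -131], [-90, -146], [-79, -159], [-66, -170], [-51, -178], [-36, -184], [-19, -186], [-3, -186], [13, -184], [28, -178]] end phi 11.386279718471371 w 1.6890199147077198
```

```bash
python3 -m jog '[{"rotation":[0,0,0],"translation":[-23,3,0],"grip":80},{"rotation":[0,0,0],"translation":[-41,-1,0],"grip":80},{"rotation":[0,0,0],"translation":[-57,-9,0],"grip":80},{"rotation":[0,0,0],"translation":[-72,-19,0],"grip":80},{"rotation":[0,0,0],"translation":[-85,-32,0],"grip":80},{"rotation":[0,0,0],"translation":[-95,-46,0],"grip":80},{"rotation":[0,0,0],"translation":[-102,-63,0],"grip":80},{"rotation":[0,0,0],"translation":[-106,-80,0],"grip":80},{"rotation":[0,0,0],"translation":[-106,-98,0],"grip":80},{"rotation":[0,0,0],"translation":[-104,-115,0],"grip":80},{"rotation":[0,0,0],"translation":[-98,-131,0],"grip":80},{"rotation":[0,0,0],"translation":[-90,-146,0],"grip":80},{"rotation":[0,0,0],"translation":[-79,-159,0],"grip":80},{"rotation":[0,0,0],"translation":[-66,-170,0],"grip":80},{"rotation":[0,0,0],"translation":[-51,-178,0],"grip":80},{"rotation":[0,0,0],"translation":[-36,-184,0],"grip":80},{"rotation":[0,0,0],"translation":[-19,-186,0],"grip":80},{"rotation":[0,0,0],"translation":[-3,-186,0],"grip":80},{"rotation":[0,0,0],"translation":[13,-184,0],"grip":80},{"rotation":[0,0,0],"translation":[28,-178,0],"grip":80}]'; python3 - <<'E'
from h import *
step(20,lead=.03)
E
```

```text
time: 10.65
ee_pos: [0.5894, -0.0401, 0.2108]
tcp_rot: [-180.0, 0.0, 111.6]
wrist_force: [-0.7, -0.6, 0.5]
opening: 0.0803
grasp_force: 0.0
fit [3.18295039 2.25334863 0.77682052] res [-0.    -0.005  0.008 -0.003]
t 10.65 phi 11.50238452420277 w 1.7690230146795693 n 480 0.0017736780663983093 tcp [ 0.59089857 -0.03909062  0.21012544] tool ahead -0.025341200567757127
now 10.7
[[23, 21], [33, 34], [41, 48], [47, 64], [49, 80], [49, 96], [46, 112], [41, 127], [33, 140], [23, 153], [11, 163], [-2, 171], [-16, 177], [-31, 181], [-46, 182], [-61, 181], [-76, 177], [-90, 171], [-102, 163], [-113, 153]] end phi 14.903023143665107 w 1.5485420388257143
```

```bash
python3 -m jog '[{"rotation":[0,0,0],"translation":[22,20,0],"grip":80},{"rotation":[0,0,0],"translation":[32,33,0],"grip":80},{"rotation":[0,0,0],"translation":[40,47,0],"grip":80},{"rotation":[0,0,0],"translation":[46,63,0],"grip":80},{"rotation":[0,0,0],"translation":[49,80,0],"grip":80},{"rotation":[0,0,0],"translation":[49,96,0],"grip":80},{"rotation":[0,0,0],"translation":[46,112,0],"grip":80},{"rotation":[0,0,0],"translation":[41,127,0],"grip":80},{"rotation":[0,0,0],"translation":[33,140,0],"grip":80},{"rotation":[0,0,0],"translation":[23,153,0],"grip":80},{"rotation":[0,0,0],"translation":[11,163,0],"grip":80},{"rotation":[0,0,0],"translation":[-2,171,0],"grip":80},{"rotation":[0,0,0],"translation":[-16,177,0],"grip":80},{"rotation":[0,0,0],"translation":[-31,181,0],"grip":80},{"rotation":[0,0,0],"translation":[-46,182,0],"grip":80},{"rotation":[0,0,0],"translation":[-61,181,0],"grip":80},{"rotation":[0,0,0],"translation":[-76,177,0],"grip":80},{"rotation":[0,0,0],"translation":[-90,171,0],"grip":80},{"rotation":[0,0,0],"translation":[-102,163,0],"grip":80},{"rotation":[0,0,0],"translation":[-113,153,0],"grip":80}]'; python3 - <<'E'
from h import *
step(20,lead=.03)
E
```

```text
time: 12.7
ee_pos: [0.4742, 0.113, 0.2112]
tcp_rot: [180.0, 0.0, 111.6]
wrist_force: [-0.6, -1.1, -0.3]
opening: 0.08
grasp_force: 0.0
fit [3.17781139 2.26773612 0.82605744] res [-0.006  0.     0.015 -0.015  0.005]
t 12.7 phi 14.851659631903967 w 1.529494857789754 n 380 0.003152915583621118 tcp [0.47309025 0.11184939 0.21150474] tool ahead 0.13209540004864273
now 12.75
[[-6, -11], [-13, -23], [-18, -36], [-22, -50], [-23, -64], [-22, -78], [-19, -91], [-14, -104], [-7, -116], [1, -127], [11, -136], [21, -144], [33, -151], [45, -155], [58, -158], [71, -159], [84, -158], [96, -156], [108, -152], [120, -147]] end phi 17.767725745531123 w 1.3153202830631934
```

```bash
python3 -m jog '[{"rotation":[0,0,0],"translation":[-6,-11,0],"grip":80},{"rotation":[0,0,0],"translation":[-13,-23,0],"grip":80},{"rotation":[0,0,0],"translation":[-18,-36,0],"grip":80},{"rotation":[0,0,0],"translation":[-22,-50,0],"grip":80},{"rotation":[0,0,0],"translation":[-23,-64,0],"grip":80},{"rotation":[0,0,0],"translation":[-22,-78,0],"grip":80},{"rotation":[0,0,0],"translation":[-19,-91,0],"grip":80},{"rotation":[0,0,0],"translation":[-14,-104,0],"grip":80},{"rotation":[0,0,0],"translation":[-7,-116,0],"grip":80},{"rotation":[0,0,0],"translation":[1,-127,0],"grip":80},{"rotation":[0,0,0],"translation":[11,-136,0],"grip":80},{"rotation":[0,0,0],"translation":[21,-144,0],"grip":80},{"rotation":[0,0,0],"translation":[33,-151,0],"grip":80},{"rotation":[0,0,0],"translation":[45,-155,0],"grip":80},{"rotation":[0,0,0],"translation":[58,-158,0],"grip":80},{"rotation":[0,0,0],"translation":[71,-159,0],"grip":80},{"rotation":[0,0,0],"translation":[84,-158,0],"grip":80},{"rotation":[0,0,0],"translation":[96,-156,0],"grip":80},{"rotation":[0,0,0],"translation":[108,-152,0],"grip":80},{"rotation":[0,0,0],"translation":[120,-147,0],"grip":80}]'; python3 - <<'E'
from h import *
step(20,lead=.03)
E
```

```text
time: 14.75
ee_pos: [0.5968, -0.0338, 0.2106]
tcp_rot: [-180.0, -0.0, 111.6]
wrist_force: [-0.9, 0.1, 1.0]
opening: 0.0798
grasp_force: 0.0
fit [3.17372947 2.27533531 0.84414999] res [-0.01   0.003  0.02  -0.013 -0.006  0.005]
t 14.75 phi 17.74229687075565 w 1.3122206367199127 n 476 0.001436121018127625 tcp [ 0.59802046 -0.03306713  0.21008473] tool ahead 0.11246249692360877
now 14.8
[[8, 8], [17, 16], [25, 25], [31, 36], [36, 46], [40, 58], [42, 69], [42, 81], [42, 93], [40, 104], [36, 115], [31, 125], [26, 135], [19, 144], [11, 152], [2, 158], [-7, 164], [-17, 169], [-27, 172], [-37, 175]] end phi 20.22740376832079 w 1.1121548815737574
```

```bash
python3 -m jog '[{"rotation":[0,0,0],"translation":[8,8,0],"grip":80},{"rotation":[0,0,0],"translation":[17,16,0],"grip":80},{"rotation":[0,0,0],"translation":[25,25,0],"grip":80},{"rotation":[0,0,0],"translation":[31,36,0],"grip":80},{"rotation":[0,0,0],"translation":[36,46,0],"grip":80},{"rotation":[0,0,0],"translation":[40,58,0],"grip":80},{"rotation":[0,0,0],"translation":[42,69,0],"grip":80},{"rotation":[0,0,0],"translation":[42,81,0],"grip":80},{"rotation":[0,0,0],"translation":[42,93,0],"grip":80},{"rotation":[0,0,0],"translation":[40,104,0],"grip":80},{"rotation":[0,0,0],"translation":[36,115,0],"grip":80},{"rotation":[0,0,0],"translation":[31,125,0],"grip":80},{"rotation":[0,0,0],"translation":[26,135,0],"grip":80},{"rotation":[0,0,0],"translation":[19,144,0],"grip":80},{"rotation":[0,0,0],"translation":[11,152,0],"grip":80},{"rotation":[0,0,0],"translation":[2,158,0],"grip":80},{"rotation":[0,0,0],"translation":[-7,164,0],"grip":80},{"rotation":[0,0,0],"translation":[-17,169,0],"grip":80},{"rotation":[0,0,0],"translation":[-27,172,0],"grip":80},{"rotation":[0,0,0],"translation":[-37,175,0],"grip":80}]'; python3 - <<'E'
from h import *
step(20,lead=.02)
E
```

```text
time: 16.8
ee_pos: [0.5577, 0.1411, 0.211]
tcp_rot: [180.0, 0.0, 111.6]
wrist_force: [0.5, 0.7, -0.8]
opening: 0.0798
grasp_force: 0.0
fit [3.16511307 2.28780632 0.86740261] res [-0.018  0.005  0.029 -0.003 -0.008 -0.02   0.016]
t 16.8 phi 20.176649000827762 w 1.1033014472055713 n 415 0.0021682504139224987 tcp [0.55673505 0.14144781 0.21142279] tool ahead 0.12430262728232933
now 16.85
[[-6, 1], [-16, 1], [-26, 0], [-36, -2], [-46, -5], [-55, -9], [-63, -14], [-71, -20], [-78, -26], [-85, -33], [-90, -41], [-95, -49], [-99, -58], [-102, -66], [-104, -75], [-106, -84], [-106, -93], [-106, -102], [-105, -111], [-103, -120]] end phi 22.24685400603545 w 0.9162995085362091
```

```bash
python3 -m jog '[{"rotation":[0,0,0],"translation":[-6,1,0],"grip":80},{"rotation":[0,0,0],"translation":[-15,1,0],"grip":80},{"rotation":[0,0,0],"translation":[-25,0,0],"grip":80},{"rotation":[0,0,0],"translation":[-35,-2,0],"grip":80},{"rotation":[0,0,0],"translation":[-45,-5,0],"grip":80},{"rotation":[0,0,0],"translation":[-54,-9,0],"grip":80},{"rotation":[0,0,0],"translation":[-62,-14,0],"grip":80},{"rotation":[0,0,0],"translation":[-70,-19,0],"grip":80},{"rotation":[0,0,0],"translation":[-77,-25,0],"grip":80},{"rotation":[0,0,0],"translation":[-84,-32,0],"grip":80},{"rotation":[0,0,0],"translation":[-90,-40,0],"grip":80},{"rotation":[0,0,0],"translation":[-95,-48,0],"grip":80},{"rotation":[0,0,0],"translation":[-99,-57,0],"grip":80},{"rotation":[0,0,0],"translation":[-102,-65,0],"grip":80},{"rotation":[0,0,0],"translation":[-104,-74,0],"grip":80},{"rotation":[0,0,0],"translation":[-106,-83,0],"grip":80},{"rotation":[0,0,0],"translation":[-106,-92,0],"grip":80},{"rotation":[0,0,0],"translation":[-106,-101,0],"grip":80},{"rotation":[0,0,0],"translation":[-105,-110,0],"grip":80},{"rotation":[0,0,0],"translation":[-103,-119,0],"grip":80}]'; sed -i 's/-A\[:,1\])\/.02,/-A[:,1])\/np.where(t-A[:,0]<5,.01,.03),/' h.py; python3 - <<'E'
from h import *
step(20,lead=.02)
E
```

```text
time: 18.85
ee_pos: [0.4558, 0.0212, 0.211]
tcp_rot: [180.0, 0.0, 111.6]
wrist_force: [0.4, 0.8, -0.7]
opening: 0.0799
grasp_force: 0.0
fit [3.18413598 2.2704822  0.84449428] res [ 0.001  0.008  0.021 -0.021 -0.023 -0.02   0.04  -0.018]
t 18.85 phi 22.30811067740307 w 0.9415026086108269 n 386 0.0023068735429671383 tcp [0.45603029 0.02038325 0.21090583] tool ahead -0.01961116618518588
now 18.9
[[5, -16], [9, -24], [15, -31], [20, -38], [26, -43], [33, -49], [40, -54], [47, -58], [55, -61], [62, -64], [70, -66], [78, -67], [86, -68], [94, -67], [102, -67], [109, -66], [116, -64], [124, -61], [130, -58], [137, -55]] end phi 24.06603430012365 w 0.7734448533204441
```

```bash
python3 -m jog '[{"rotation":[0,0,0],"translation":[4,-14,0],"grip":80},{"rotation":[0,0,0],"translation":[9,-24,0],"grip":80},{"rotation":[0,0,0],"translation":[15,-31,0],"grip":80},{"rotation":[0,0,0],"translation":[20,-38,0],"grip":80},{"rotation":[0,0,0],"translation":[26,-43,0],"grip":80},{"rotation":[0,0,0],"translation":[33,-49,0],"grip":80},{"rotation":[0,0,0],"translation":[40,-54,0],"grip":80},{"rotation":[0,0,0],"translation":[47,-58,0],"grip":80},{"rotation":[0,0,0],"translation":[55,-61,0],"grip":80},{"rotation":[0,0,0],"translation":[62,-64,0],"grip":80},{"rotation":[0,0,0],"translation":[70,-66,0],"grip":80},{"rotation":[0,0,0],"translation":[78,-67,0],"grip":80},{"rotation":[0,0,0],"translation":[86,-68,0],"grip":80},{"rotation":[0,0,0],"translation":[94,-67,0],"grip":80},{"rotation":[0,0,0],"translation":[102,-67,0],"grip":80},{"rotation":[0,0,0],"translation":[109,-66,0],"grip":80},{"rotation":[0,0,0],"translation":[116,-64,0],"grip":80},{"rotation":[0,0,0],"translation":[124,-61,0],"grip":80},{"rotation":[0,0,0],"translation":[130,-58,0],"grip":80},{"rotation":[0,0,0],"translation":[137,-55,0],"grip":80}]';  python3 - <<'E'
from h import *
step(20,lead=.02)
E
```

```text
time: 20.9
ee_pos: [0.5931, -0.0326, 0.211]
tcp_rot: [180.0, -0.0, 111.6]
wrist_force: [-0.1, 0.6, -0.2]
opening: 0.0797
grasp_force: 0.0
fit [3.17847202 2.27223735 0.8475364 ] res [-0.005  0.004  0.018 -0.024 -0.027 -0.027  0.029 -0.034  0.012]
t 20.9 phi 24.049322652951744 w 0.7775708598970477 n 487 0.0015500532415526457 tcp [ 0.59387907 -0.03228924  0.2107148 ] tool ahead 0.05602503364620759
now 20.95
[[7, 3], [13, 7], [18, 12], [23, 17], [27, 23], [31, 29], [35, 34], [38, 41], [41, 47], [43, 53], [44, 59], [46, 66], [46, 72], [47, 79], [46, 85], [46, 91], [45, 97], [44, 103], [42, 109], [40, 115]] end phi 25.48515453442393 w 0.6231488686116435
```

```bash
python3 -m jog '[{"rotation":[0,0,0],"translation":[6,3,0],"grip":80},{"rotation":[0,0,0],"translation":[12,7,0],"grip":80},{"rotation":[0,0,0],"translation":[18,12,0],"grip":80},{"rotation":[0,0,0],"translation":[23,17,0],"grip":80},{"rotation":[0,0,0],"translation":[27,23,0],"grip":80},{"rotation":[0,0,0],"translation":[31,29,0],"grip":80},{"rotation":[0,0,0],"translation":[35,34,0],"grip":80},{"rotation":[0,0,0],"translation":[38,41,0],"grip":80},{"rotation":[0,0,0],"translation":[41,47,0],"grip":80},{"rotation":[0,0,0],"translation":[43,53,0],"grip":80},{"rotation":[0,0,0],"translation":[44,59,0],"grip":80},{"rotation":[0,0,0],"translation":[46,66,0],"grip":80},{"rotation":[0,0,0],"translation":[46,72,0],"grip":80},{"rotation":[0,0,0],"translation":[47,79,0],"grip":80},{"rotation":[0,0,0],"translation":[46,85,0],"grip":80},{"rotation":[0,0,0],"translation":[46,91,0],"grip":80},{"rotation":[0,0,0],"translation":[45,97,0],"grip":80},{"rotation":[0,0,0],"translation":[44,103,0],"grip":80},{"rotation":[0,0,0],"translation":[42,109,0],"grip":80},{"rotation":[0,0,0],"translation":[40,115,0],"grip":80}]';  python3 - <<'E'
from h import *
step(16,lead=.0)
E
```

```text
time: 22.95
ee_pos: [0.6325, 0.0825, 0.211]
tcp_rot: [180.0, 0.0, 111.6]
wrist_force: [0.2, -0.4, -0.4]
opening: 0.08
grasp_force: 0.0
fit [3.14357608 2.30087466 0.87299921] res [-0.04  -0.004  0.032  0.018  0.027  0.025  0.066 -0.02  -0.006  0.012]
t 22.95 phi 25.43398266046437 w 0.6098574469340046 n 490 0.0011981588718640228 tcp [0.63222506 0.08327261 0.21107569] tool ahead 0.08701977297933539
now 23.0
[[1, 1], [-1, 6], [-4, 11], [-7, 16], [-10, 20], [-13, 24], [-17, 29], [-20, 32], [-24, 36], [-28, 39], [-32, 42], [-36, 45], [-40, 47], [-45, 50], [-49, 52], [-53, 53]] end phi 26.34467995688581 w 0.49391159385867245
```

```bash
python3 -m jog '[{"rotation":[0,0,0],"translation":[1,1,0],"grip":80},{"rotation":[0,0,0],"translation":[-1,6,0],"grip":80},{"rotation":[0,0,0],"translation":[-4,11,0],"grip":80},{"rotation":[0,0,0],"translation":[-7,16,0],"grip":80},{"rotation":[0,0,0],"translation":[-10,20,0],"grip":80},{"rotation":[0,0,0],"translation":[-13,24,0],"grip":80},{"rotation":[0,0,0],"translation":[-17,29,0],"grip":80},{"rotation":[0,0,0],"translation":[-20,32,0],"grip":80},{"rotation":[0,0,0],"translation":[-24,36,0],"grip":80},{"rotation":[0,0,0],"translation":[-28,39,0],"grip":80},{"rotation":[0,0,0],"translation":[-32,42,0],"grip":80},{"rotation":[0,0,0],"translation":[-36,45,0],"grip":80},{"rotation":[0,0,0],"translation":[-40,47,0],"grip":80}]';  python3 - <<'E'
from h import *
step(20,lead=.0)
im,d=snap('scene'); cv2.imwrite('pics/pre.png',cv2.resize(im[120:280,280:440,::-1],(480,480)))
W=cloud('scene',d); p=W[(np.hypot(W[...,0]-AX[0],W[...,1]-AX[1])<.16)&(W[...,2]>.16)&(W[...,2]<.172)]
e=readout.get_obs()['ee_pos'];q=p.mean(0)[:2]-AX; print(len(p),p.mean(0),np.arctan2(q[1],q[0])+8*np.pi,np.hypot(*q),lidphi(d)[0]+8*np.pi,readout.get_obs()['time'],e)
E
```

```text
time: 24.3
ee_pos: [0.5923, 0.1292, 0.211]
tcp_rot: [180.0, -0.0, 111.6]
wrist_force: [-0.1, -0.1, 0.1]
opening: 0.0801
grasp_force: 0.0
fit [3.14357243 2.30049024 0.87381169] res [-0.04  -0.004  0.03   0.016  0.022  0.018  0.058 -0.031 -0.019 -0.004
  0.015]
t 24.3 phi 26.176862964854497 w 0.516459906800663 n 439 0.0020788294473275126 tcp [0.59187497 0.12943175 0.21115407] tool ahead 0.010041602046722886
now 24.35
[[-5, 4], [-9, 6], [-14, 8], [-18, 9], [-23, 10], [-27, 11], [-31, 12], [-36, 13], [-40, 13], [-44, 13], [-49, 13], [-53, 13], [-57, 13], [-61, 12], [-65, 12], [-69, 11], [-72, 10], [-76, 9], [-79, 7], [-83, 6]] end phi 27.09647023226743 w 0.3806371162610082
76 [0.58960274 0.12849958 0.16517261] 26.2033814546374 0.09196452739967723 26.201399727539943 24.4 [0.5922069  0.12922341 0.21118721]
```

View pics/pre.png

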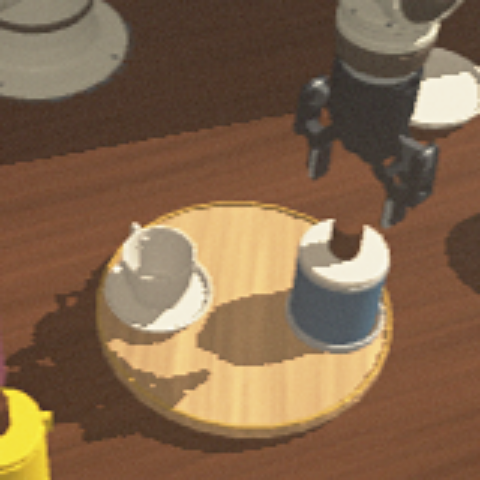

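```bash
python3 -m jog '[{"rotation":[0,0,0],"translation":[-7,5,-5],"grip":75},{"rotation":[0,0,0],"translation":[-11,7,-12],"grip":70},{"rotation":[0,0,0],"translation":[-16,8,-20],"grip":66},{"rotation":[0,0,0],"translation":[-20,9,-28],"grip":62},{"rotation":[0,0,0],"translation":[-25,10,-36],"grip":60},{"rotation":[0,0,0],"translation":[-29,11,-44],"grip":60},{"rotation":[0,0,0],"translation":[-33,12,-51],"grip":60},{"rotation":[0,0,0],"translation":[-38,13,-56],"grip":56},{"rotation":[0,0,0],"translation":[-42,13,-58],"grip":50},{"rotation":[0,0,0],"translation":[-46,13,-59],"grip":44},{"rotation":[0,0,0],"translation":[-51,13,-59],"grip":38},{"rotation":[0,0,0],"translation":[-55,13,-59],"grip":26},{"rotation":[0,0,0],"translation":[-59,12,-59],"grip":26},{"rotation":[0,0,0],"translation":[-63,12,-59],"grip":26},{"rotation":[0,0,0],"translation":[-67,11,-59],"grip":26},{"rotation":[0,0,0],"translation":[-70,10,-59],"grip":26}]' 20;  python3 - <<'E'
from h import *
o=readout.get_obs();e=o['ee_pos'];d=e[:2]-AX;ph=np.arctan2(d[1],d[0])
print(o['time'],e,o['opening'],o['grasp_force'],o['wrist_force'],ph+8*np.pi,np.hypot(*d))
rows(ph,.4,-.25,16,e[:2])
E
```

```text
time: 26.0
ee_pos: [0.5223, 0.1392, 0.1522]
tcp_rot: [180.0, -0.0, 111.6]
wrist_force: [0.4, 2.9, -0.9]
opening: 0.0311
grasp_force: 23.4
26.0 [0.52233437 0.13920536 0.15222529] 0.031105400593047627 23.360682427883148 [ 0.44321102  2.86826379 -0.90745409] 26.951749728138203 0.09429521156632928
[[-4, 0], [-7, -1], [-10, -2], [-13, -3], [-15, -5], [-18, -6], [-20, -7], [-21, -8], [-23, -8], [-24, -9], [-25, -10], [-26, -10], [-27, -11], [-28, -11], [-28, -11], [-28, -11]] end phi 2.139008499419858 w -4.85722573273506e-17
```

```bash
python3 -m jog '[{"rotation":[0,0,0],"translation":[-4,0,0],"grip":26},{"rotation":[0,0,0],"translation":[-7,-1,0],"grip":26},{"rotation":[0,0,0],"translation":[-10,-2,0],"grip":26},{"rotation":[0,0,0],"translation":[-13,-3,0],"grip":26},{"rotation":[0,0,0],"translation":[-15,-5,0],"grip":26},{"rotation":[0,0,0],"translation":[-18,-6,0],"grip":26},{"rotation":[0,0,0],"translation":[-20,-7,0],"grip":26},{"rotation":[0,0,0],"translation":[-21,-8,0],"grip":26},{"rotation":[0,0,0],"translation":[-23,-8,0],"grip":26},{"rotation":[0,0,0],"translation":[-24,-9,0],"grip":26},{"rotation":[0,0,0],"translation":[-25,-10,0],"grip":26},{"rotation":[0,0,0],"translation":[-26,-10,0],"grip":26},{"rotation":[0,0,0],"translation":[-27,-11,0],"grip":26},{"rotation":[0,0,0],"translation":[-28,-11,0],"grip":26},{"rotation":[0,0,0],"translation":[-28,-11,0],"grip":26},{"rotation":[0,0,0],"translation":[-28,-11,0],"grip":26},{"rotation":[0,0,0],"translation":[-28,-11,0],"grip":26},{"rotation":[0,0,0],"translation":[-28,-11,0],"grip":26},{"rotation":[0,0,0],"translation":[-28,-11,0],"grip":26},{"rotation":[0,0,0],"translation":[-28,-11,0],"grip":26}]'
```

```text
time: 28.0
ee_pos: [0.4947, 0.1279, 0.152]
tcp_rot: [-180.0, 0.0, 111.6]
wrist_force: [-0.5, 1.0, 2.3]
opening: 0.0315
grasp_force: 23.6
```

```bash
python3 -m jog '[{"rotation":[0,0,0],"translation":[0,0,0],"grip":26},{"rotation":[0,0,0],"translation":[0,0,0],"grip":26},{"rotation":[0,0,0],"translation":[0,0,0],"grip":26},{"rotation":[0,0,0],"translation":[0,0,0],"grip":34},{"rotation":[0,0,0],"translation":[0,0,0],"grip":38},{"rotation":[0,0,0],"translation":[0,0,0],"grip":44},{"rotation":[0,0,0],"translation":[0,0,0],"grip":50},{"rotation":[0,0,0],"translation":[0,0,0],"grip":56},{"rotation":[0,0,0],"translation":[0,0,0],"grip":60},{"rotation":[0,0,0],"translation":[0,0,0],"grip":60},{"rotation":[0,0,0],"translation":[0,0,15],"grip":60},{"rotation":[0,0,0],"translation":[0,0,35],"grip":60},{"rotation":[0,0,0],"translation":[0,0,60],"grip":60},{"rotation":[0,0,0],"translation":[0,0,90],"grip":60},{"rotation":[0,0,0],"translation":[0,0,120],"grip":60},{"rotation":[0,0,0],"translation":[-20,-20,130],"grip":60},{"rotation":[0,0,0],"translation":[-45,-50,130],"grip":60},{"rotation":[0,0,0],"translation":[-70,-80,130],"grip":60},{"rotation":[0,0,0],"translation":[-90,-110,130],"grip":60},{"rotation":[0,0,0],"translation":[-90,-110,130],"grip":60}]'; python3 - <<'E'
from h import *
L=[]
for i in range(6):
    t=readout.get_obs()['time'];im,d=snap('scene');L.append((t,lidphi(d)[0]))
print(L)
cv2.imwrite('pics/end.png',cv2.resize(im[110:290,250:430,::-1],(540,540)))
E
```

```text
time: 30.0
ee_pos: [0.4028, 0.0159, 0.2841]
tcp_rot: [179.9, 0.1, 111.5]
wrist_force: [0.7, 0.1, 0.3]
opening: 0.0599
grasp_force: 0.0
[(30.0, np.float64(2.152234119279832)), (30.05, np.float64(2.149710458429985)), (30.1, np.float64(2.151975944701561)), (30.15, np.float64(2.141151477468795)), (30.2, np.float64(2.151753904928238)), (30.25, np.float64(2.1458780602464467))]
```

View pics/end.png

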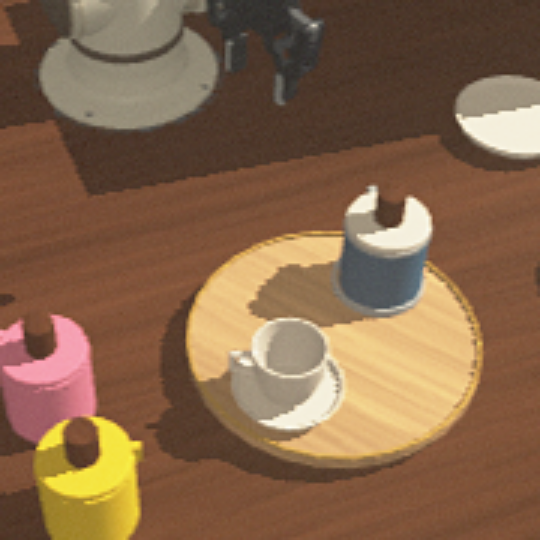

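The carousel stands still. The canister (390,260) is upright in its well, the cup and saucer (290,370) are in place, and the gripper is clear.

```bash
python3 -c "from workcell import bot;print(bot.job_done())"
```

```text
the job is handed in; nothing more can be done
None
```

The job is handed in (verdict not shown): I swung the carousel to about 2.3 rad/s, hovered over the canister knob through about 16 s of free run, then gripped it at about 0.4 rad/s, eased it to a standstill and moved clear, with canister, cup and saucer still upright in place.

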